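Make up a drill kit in the caddy

TASK

Make up the drill kit in the grey caddy: lay the chuck key flat in the red tray, the blue driver bit flat in the blue tray and the yellow driver bit flat in the yellow tray, and stand the aluminium coupling upright in the black tray. The green bit and the orange plastic coupling do not belong to the kit: leave them where they are.

Things in the scene. Friction and masses are not known exactly. Their poses are not given: they have to be found in the camera images.
- bit_blue: driver bit lying flat, 74 mm long along its x axis, with a blue square grip sleeve 16 x 16 mm in cross-section over the middle 40 mm and a thin steel rod out of each end (nose 12 mm thick towards +x, shank 8 mm thick towards -x). About 40 g. Origin at the middle of the sleeve, 8 mm above what it lies on. Goes in the blue tray.
- bit_yellow: driver bit lying flat, 74 mm long along its x axis, with a yellow square grip sleeve 16 x 16 mm in cross-section over the middle 40 mm and a thin steel rod out of each end (nose 12 mm thick towards +x, shank 8 mm thick towards -x). About 40 g. Origin at the middle of the sleeve, 8 mm above what it lies on. Goes in the yellow tray.
- chuck_key: steel drill chuck key, T-shaped, lying flat: round steel shaft 10 mm thick along its x axis, 79 mm long overall (x = -36 to +43 mm), with a toothed head 13 mm thick (x = +22 to +36 mm, then a 6 mm pin to +43 mm) and a black cross bar 13 mm thick and 50 mm long along y at x = -30 mm. Bare shaft to grip from x = -23 to +22 mm. About 90 g. Origin on the shaft's axis, 6.5 mm above what it lies on; its x points to the toothed end. Goes in the red tray.
- coupling_aluminium: bare silvery aluminium pipe coupling, a plain open tube standing upright: outside diameter 36 mm, wall 4 mm, 48 mm tall, about 60 g, with two small brass set screws 8 mm across standing 2 mm out of its side towards +x. Origin at the centre of its lower end, z along the tube (up). Goes in the black tray, standing upright.
- bit_green: driver bit lying flat, 74 mm long along its x axis, with a green square grip sleeve 16 x 16 mm in cross-section over the middle 40 mm and a thin steel rod out of each end (nose 12 mm thick towards +x, shank 8 mm thick towards -x). About 40 g. Origin at the middle of the sleeve, 8 mm above what it lies on. Does not belong in the kit: leave it where it lies.
- coupling_orange: orange plastic pipe coupling, a plain open tube standing upright: outside diameter 36 mm, wall 4 mm, 48 mm tall, about 40 g, no screws. Origin at the centre of its lower end, z along the tube (up). Does not belong in the kit: leave it where it stands.
- tray_red: red open tray of the grey caddy, one of four: outside 110 mm (its x) by 80 mm (its y), 28 mm high, walls and floor 4 mm thick, so 102 x 72 mm inside. It is fixed. Origin at the centre of its underside, 6 mm above the shelf, so its inner floor is 10 mm and its rim 34 mm above the shelf. For the chuck key.
- tray_blue: blue open tray of the grey caddy, one of four: outside 110 mm (its x) by 80 mm (its y), 28 mm high, walls and floor 4 mm thick, so 102 x 72 mm inside. It is fixed. Origin at the centre of its underside, 6 mm above the shelf, so its inner floor is 10 mm and its rim 34 mm above the shelf. For the blue bit.
- tray_yellow: yellow open tray of the grey caddy, one of four: outside 110 mm (its x) by 80 mm (its y), 28 mm high, walls and floor 4 mm thick, so 102 x 72 mm inside. It is fixed. Origin at the centre of its underside, 6 mm above the shelf, so its inner floor is 10 mm and its rim 34 mm above the shelf. For the yellow bit.
- tray_black: black open tray of the grey caddy, one of four: outside 110 mm (its x) by 80 mm (its y), 28 mm high, walls and floor 4 mm thick, so 102 x 72 mm inside. It is fixed. Origin at the centre of its underside, 6 mm above the shelf, so its inner floor is 10 mm and its rim 34 mm above the shelf. For the aluminium coupling.

How it is judged:
At the end, for the whole second after the job is handed in: Key, blue bit, yellow bit flat (8 deg) on the floor of the red, blue, yellow trays, aluminium coupling upright (8 deg) on the black tray's floor; each within 45 mm (tray x), 30 mm (tray y) of the tray's centre, 5 mm of resting height, at rest; green bit and orange coupling moved under 20 mm (x of bit_blue in the frame of tray_blue between -0.045 and 0.045 m and y of bit_blue in the frame of tray_blue between -0.03 and 0.03 m and z of bit_blue in the frame of tray_blue between 0.006 and 0.017 m and angle between bit_blue's own x axis and vertical between 1.42 and 1.72 rad and linear speed of each of bit_blue, bit_yellow, chuck_key, coupling_aluminium, bit_green, coupling_orange below 0.02 m/s and x of bit_yellow in the frame of tray_yellow between -0.045 and 0.045 m and y of bit_yellow in the frame of tray_yellow between -0.03 and 0.03 m and z of bit_yellow in the frame of tray_yellow between 0.006 and 0.017 m and angle between bit_yellow's own x axis and vertical between 1.42 and 1.72 rad and x of chuck_key in the frame of tray_red between -0.045 and 0.045 m and y of chuck_key in the frame of tray_red between -0.03 and 0.03 m and z of chuck_key in the frame of tray_red between 0.006 and 0.017 m and angle between chuck_key's own x axis and vertical between 1.42 and 1.72 rad and angle between chuck_key's own y axis and vertical between 1.42 and 1.72 rad and x of coupling_aluminium in the frame of tray_black between -0.045 and 0.045 m and y of coupling_aluminium in the frame of tray_black between -0.03 and 0.03 m and z of coupling_aluminium in the frame of tray_black between 0 and 0.009 m and angle between coupling_aluminium's own z axis and vertical below 0.15 rad and distance of each of bit_green, coupling_orange from where it was at the start of the episode below 0.02 m); the robot touches nothing.
It fails at once if the green bit, which does not belong, was moved by more than 20 mm (distance of bit_green from where it was at the start of the episode above 0.02 m).
It fails at once if the orange plastic coupling, which does not belong, was moved by more than 20 mm (distance of coupling_orange from where it was at the start of the episode above 0.02 m).
It also fails if it takes over 99 s, if anything falls off the work surface, if the arm or the gripper's body presses on something with over 40 N, if the wrist force passes 120 N, or if a joint passes its speed limit or range.

ROBOT

A 6-joint arm with a two-finger parallel gripper is mounted at the origin on the work surface. World frame = base frame: x ahead of the robot, y to its left, z up, the work surface at z = 0. Lengths are in m, angles in rad, forces in N, time in s.
With the tool pointing down it reaches from about 0.25 to 0.725 m from the base axis. Payload 4 kg.
Tool frame: the origin (TCP) lies on the centre line of the jaws, within the pads' length; the fingertips stand 17 mm ahead of it and the grasp point (between the pads) lies 2 mm behind it; z points along the fingers, y is the line along which they close (so a half turn about z gives the same grasp; the last joint's range is limited). The gripper opens to 85 mm and grips with 20 to 120 N. Pads are 22 mm wide; open, the fingers measure 114 mm over their backs; the gripper's body (76 mm by 85 mm) begins 54 mm behind the grasp point. The pads swing forward as they close: fully open they stand 13 mm farther back than shut.
Start: joints at [-1.148, 0.241, 0.005, 1.335, 0, 1.571], TCP at [0.205, -0.456, 0.248] pointing down, gripper open.
Joint ranges: [-2.72, 2.72], [-1.05, 1.87], [-1.09, 1.28], [-1.99, 2.15], [-1.42, 1.44], [-3.14, 3.14]. Speed limits (rad/s): [2.79, 2.79, 3.14, 3.14, 3.14, 3.14].

INTERFACE

Orientations are given as a unit quaternion [x, y, z, w].
In Python, from workcell import get_obs, imaging, order gives the robot as it stands.
- The arm moves only by the tool apply_moves, never from a script. Its argument "targets" is a list that holds one entry, the list of rows, each a list of 5 numbers: the shift along the world's x, y, z in units of 40 mm (1.0 is 40 mm), then the turn about the world's z in degrees, then the gripper command: -1 is shut, 1 is fully open, values between are in proportion. In form: [[[dx, dy, dz, turn, fingers], ...]]. A call has 1 to 8 rows; each row shifts and turns the commanded pose from where the row before left it; what a row does not reach is not made up. A row lasts 1/12 s, in which the tool goes at most 41.7 mm and 7.16 degrees, less where a joint would pass 70% of its speed; a pose out of reach is approached as far as the arm can. A call is refused whole if a number of a shift passes 1 or a number of a turn 7.16, either way. A call with a gripper value outside its range is refused whole. The fingers move at their own pace and stop on an object; the grip force is fixed at half the most. Time passes only in rows, so rows that do not move let the fingers close. It gives the time, the measured TCP pose, the force, the opening and the grip force at its end, in the units of the state.
- get_obs(): the state, without advancing time (a new reading comes with each control period).
- imaging.camera(name): name is "side" or "top"; returns (picture, depth): 384x512x3 uint8, blue, green, red; 384x512 float32, m along the optical axis (not along the pixel's ray), 0 where there is no reading.
- imaging.get_calibration(name): a dict with "camera_matrix" (3x3 intrinsics, pixels), "eye" and "rotation" of the camera in the world. Camera axes: x right, y down, z forward; pixel columns grow to the right and rows downward; lengths in m; the calibration is good to about 2 mm. A picture is of the moment at which its call begins. get_calibration takes no time and is no camera call.
- order.job_done(): hands the job in; it is judged then, once.
The state is a dict: "clock": time; "joint_pos": joint angles; "joint_vel": joint speeds; "tau": joint torques, N m; "eef_pos": TCP position; "tool_rot": TCP orientation; "ft_force": force on the tool from outside, world axes, zero at the start; "ft_torque": the same for the moment, N m; "grip_width": finger opening in m; "grasp_force": force on a finger pad.
Only numpy, scipy, OpenCV 4.12 (cv2) and the standard library are available. Lean on these libraries where they do the work, as an engineer would, in place of code of your own. Each camera call takes 0.05 s, during which the arm holds its last target. There are 200 camera calls.

## Working session

There is one attempt and no reset: what is moved stays moved. The work goes in short steps, Python scripts to look and compute and a tool call to move; the robot and the scene stay as the last step left them, time stands still between calls to the robot, and variables do not carry over. Pictures are saved under pics/ and viewed, at most 14 in all, crops included, and the job is handed in when it is done.

Besides the shell and the picture viewer there is one more tool, called as name(argument=value, ...) on one line, values as JSON. apply_moves: Moves the arm, as the interface text tells. Its arguments: {"type":"object","properties":{"targets":{"type":"array","items":{"type":"array","items":{"type":"array","items":{"type":"number"}}}}},"required":["targets"]}

```bash
mkdir -p pics
cat > h.py <<'E'
import numpy as np, cv2
from workcell import get_obs, imaging, order
def snap(name,f):
    p,d=imaging.camera(name); np.savez(f'pics/{f}.npz',p=p,d=d); cv2.imwrite(f'pics/{f}.png',p); return p,d
def world(name,u,v,z=None,d=None):
    c=imaging.get_calibration(name);K=np.array(c["camera_matrix"]);R=np.array(c["rotation"]);e=np.array(c["eye"])
    r=R@np.linalg.inv(K)@np.array([u,v,1.0])
    return e+r*(d if z is None else (z-e[2])/r[2])
E
python3 - <<'E'
from h import *
for n in("top","side"):
    snap(n,n+"0"); print({k:np.round(v,3).tolist() for k,v in imaging.get_calibration(n).items()})
o=get_obs();print(o)
p=cv2.imread('pics/top0.png');cv2.imwrite('pics/top0b.png',cv2.resize(p,(800,600),interpolation=cv2.INTER_CUBIC))
E
```

```text
{'camera_matrix': [[416.718, 0.0, 254.844], [0.0, 416.718, 195.492], [0.0, 0.0, 1.0]], 'eye': [0.461, -0.01, 0.865], 'rotation': [-0.703, 0.709, -0.028, 0.038]}
{'camera_matrix': [[477.559, 0.0, 256.989], [0.0, 477.559, 195.548], [0.0, 0.0, 1.0]], 'eye': [0.142, 0.578, 0.867], 'rotation': [-0.293, 0.89, -0.334, 0.104]}
{'clock': 0.1, 'joint_pos': array([-1.14796060e+00,  2.41352919e-01,  3.86408445e-03,  1.33523149e+00,
        2.06963080e-05,  1.57080854e+00]), 'joint_vel': array([-0.00079508, -0.00128471,  0.00392495,  0.00053478,  0.00141982,
       -0.00069853]), 'tau': array([-3.78098403e-04, -3.73138404e+01,  2.53009719e+01,  1.08813579e-02,
       -6.78998276e-06,  9.79780481e-06]), 'eef_pos': array([ 0.20495645, -0.45546648,  0.2474963 ]), 'tool_rot': array([ 9.77735196e-01,  2.09840325e-01, -1.91760423e-04, -9.42751580e-04]), 'ft_force': array([-0.36915449,  0.1542708 , -0.66314976]), 'ft_torque': array([ 0.0210202 ,  0.01927643, -0.05769513]), 'grasp_force': 0.0, 'grip_width': 0.0854383107279897}
```

View pics/top0b.png

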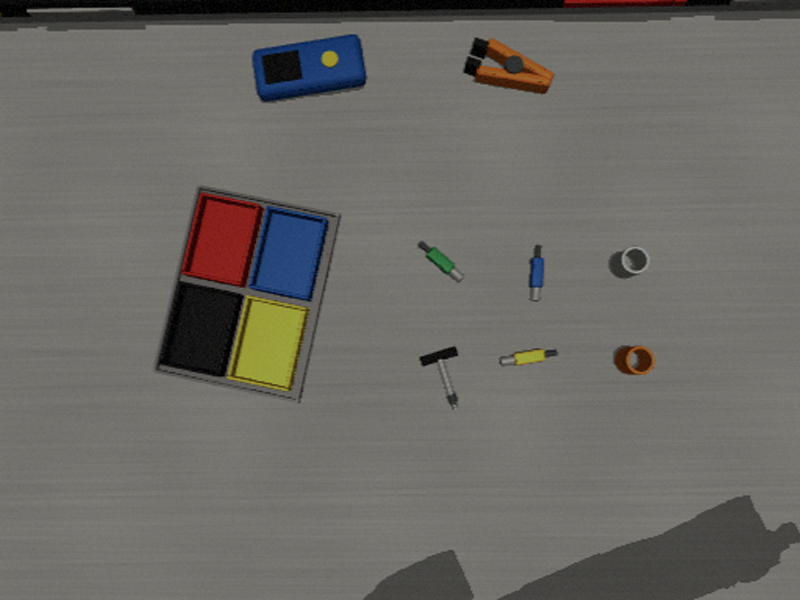

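View pics/side0.png

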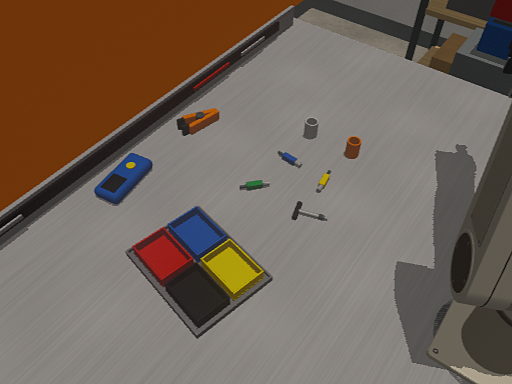

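The top view shows, in 800x600 pixels, the caddy at the left (centre about 248,293), the key near (440,380), green bit (440,261), blue bit (537,272), yellow bit (528,357), aluminium coupling (633,262) and orange coupling (635,360). The side view agrees with this. Next is an enlarged crop.

```bash
cat > h.py <<'E'
import numpy as np, cv2
from scipy.spatial.transform import Rotation as Rn
from workcell import get_obs, imaging, order
def snap(name,f):
    p,d=imaging.camera(name); np.savez(f'pics/{f}.npz',p=p,d=d); cv2.imwrite(f'pics/{f}.png',p); return p,d
def world(name,u,v,z=None,d=None):
    c=imaging.get_calibration(name);K=np.array(c["camera_matrix"]);R=np.array(c["rotation"]);e=np.array(c["eye"])
    if R.size==4: R=Rn.from_quat(R.ravel()).as_matrix()
    r=R@np.linalg.inv(K)@np.array([u,v,1.0])
    return e+r*(d if z is None else (z-e[2])/r[2])
E
python3 - <<'E'
from h import *
f=np.load('pics/top0.npz');p,d=f['p'],f['d']
c=p[145:270,255:430];c=cv2.resize(c,None,fx=4.5,fy=4.5,interpolation=cv2.INTER_CUBIC)
cv2.imwrite('pics/crop0.png',np.clip(c*1.4,0,255).astype('uint8'))
P=lambda U,V,z:np.round(world('top',(U+.5)/1.5625-.5,(V+.5)/1.5625-.5,z),3)
for n,U,V in(('red',222,239),('blue',289,254),('black',202,330),('yel',268,343),('tabl',400,450),('alurim',633,252)):
    u,v=round(U/1.5625),round(V/1.5625); print(n,np.round(world('top',u,v,d=d[v,u]),3),P(U,V,.01))
print('caddy corners',[P(*a,.03) for a in((200,188),(339,215),(299,401),(157,369))])
E
```

```text
red [0.635 0.238 0.007] [0.634 0.237 0.01 ]
blue [0.612 0.147 0.01 ] [0.613 0.147 0.01 ]
black [0.513 0.262 0.01 ] [0.513 0.262 0.01 ]
yel [0.494 0.173 0.009] [0.495 0.174 0.01 ]
tabl [ 0.353  0.001 -0.002] [0.355 0.001 0.01 ]
alurim [ 0.608 -0.303  0.027] [ 0.611 -0.309  0.01 ]
caddy corners [array([0.699, 0.262, 0.03 ]), array([0.66 , 0.078, 0.03 ]), array([0.42 , 0.129, 0.03 ]), array([0.462, 0.312, 0.03 ])]
```

View pics/crop0.png

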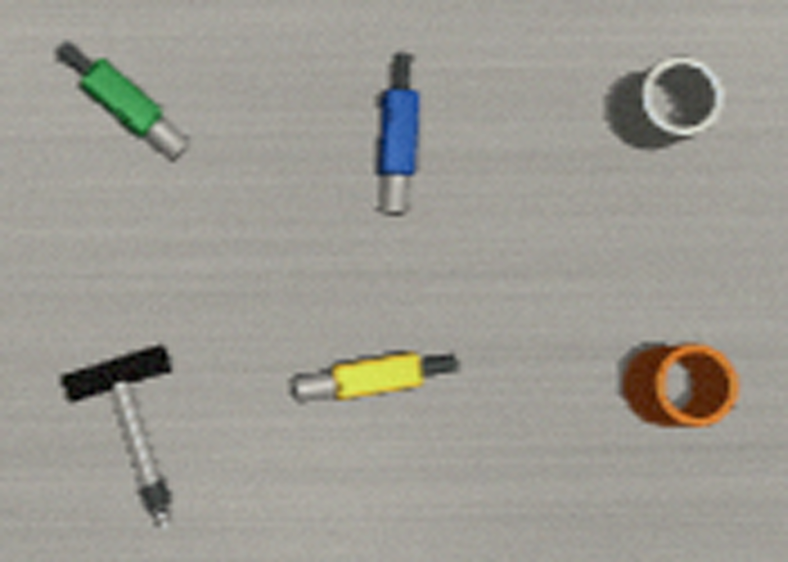

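Run:
```python
from h import *
P=lambda U,V,z:world('top',(U+.5)/4.5-.5+255,(V+.5)/4.5-.5+145,z)
def seg(n,a,b,z):
    A,B=P(*a,z),P(*b,z);v=B-A;print(n,'mid',np.round((A+B)/2,4),'A',np.round(A,3),'len',round(np.linalg.norm(v)*1e3,1),'ang',round(np.degrees(np.arctan2(v[1],v[0])),1))
seg('blue sleeve',(401,89),(397,175),.016)
seg('yellow sleeve',(422,370),(335,382),.016)
seg('green sleeve',(91,75),(149,118),.016)
seg('key bar->pin',(117,373),(163,522),.0065)
seg('keybar',(64,387),(171,358),.013)
seg('alu rim',(645,96),(721,96),.048)
seg('orange rim',(657,384),(738,384),.048)
f=np.load('pics/side0.npz');p=f['p']
c=cv2.resize(p[105:225,230:380],None,fx=5,fy=5,interpolation=cv2.INTER_CUBIC)
cv2.imwrite('pics/crop1.png',np.clip(c*1.3,0,255).astype('uint8'))
```

```text
blue sleeve mid [ 0.5846 -0.18    0.016 ] A [ 0.604 -0.181  0.016] len 39.6 ang 175.8
yellow sleeve mid [ 0.4738 -0.1676  0.016 ] A [ 0.476 -0.187  0.016] len 39.5 ang 97.3
green sleeve mid [ 0.6023 -0.0532  0.016 ] A [ 0.612 -0.04   0.016] len 33.1 ang -127.6
key bar->pin mid [ 0.4426 -0.0604  0.0065] A [ 0.476 -0.05   0.006] len 70.3 ang -163.6
keybar mid [ 0.4764 -0.0504  0.013 ] A [ 0.47  -0.026  0.013] len 50.2 ang -75.4
alu rim mid [ 0.5945 -0.2981  0.048 ] A [ 0.595 -0.282  0.048] len 33.1 ang -90.6
orange rim mid [ 0.4687 -0.299   0.048 ] A [ 0.469 -0.282  0.048] len 34.8 ang -90.5
```

View pics/crop1.png

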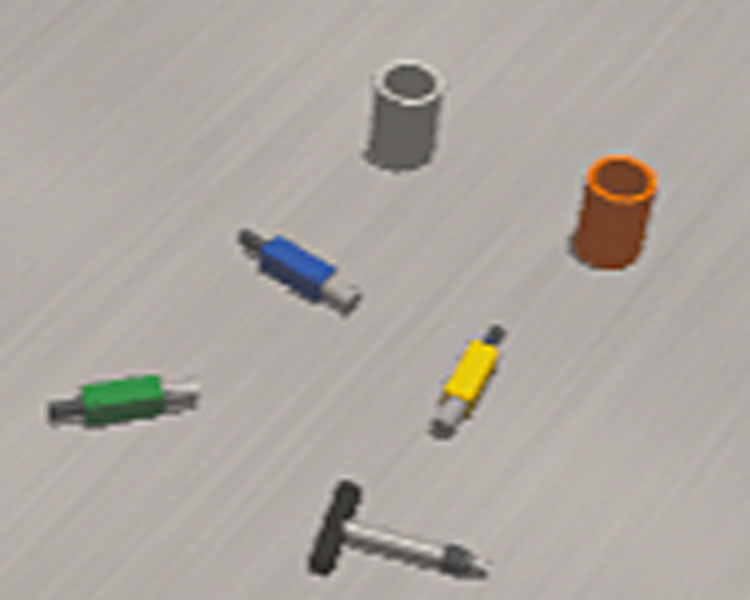

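The side crop shows the aluminium tube at (405,115) with no screws on the visible side, so they are on the far side. I'll close along about 27° in world, across the view line. The aluminium coupling goes first.

apply_moves(targets=[[[0.75,0.3,-0.23,7.15,1],[0.75,0.3,-0.23,7.15,1],[0.75,0.3,-0.23,7.15,1],[0.75,0.3,-0.23,7.15,1],[0.75,0.3,-0.23,7.15,1],[0.75,0.3,-0.23,7.15,1],[0.75,0.3,-0.23,7.15,1],[0.75,0.3,-0.23,7.15,1]]])

```text
clock: 0.77
eef_pos: [0.4462, -0.3589, 0.1737]
tool_rot: [0.756, 0.655, -0.0, -0.001]
ft_force: [-0.6, -0.1, -0.3]
grip_width: 0.0853
grasp_force: 0.0
```

apply_moves(targets=[[[0.75,0.3,-0.23,7.15,1],[0.75,0.3,-0.23,7.15,1],[0.75,0.3,-0.23,7.15,1],[0.75,0.3,-0.23,7.15,1],[0.75,0.3,-0.23,7.15,1],[0,0,0,0,1],[0,0,0,0,1]]])

```text
clock: 1.35
eef_pos: [0.5956, -0.2982, 0.1262]
tool_rot: [0.52, 0.854, -0.0, -0.002]
ft_force: [-0.3, -0.9, 0.4]
grip_width: 0.0853
grasp_force: 0.0
```

apply_moves(targets=[[[0,0,-0.7,0,1],[0,0,-0.7,0,1],[0,0,-0.6,0,1],[0,0,0,0,1],[0,0,0,0,-1],[0,0,0,0,-1],[0,0,0,0,-1],[0,0,0,0,-1]]])

```text
clock: 2.02
eef_pos: [0.5964, -0.3009, 0.0513]
tool_rot: [0.521, 0.853, 0.0, 0.002]
ft_force: [0.5, -0.6, -0.5]
grip_width: 0.0387
grasp_force: 0.0
```

apply_moves(targets=[[[0,0,0,0,-1],[0,0,0,0,-1],[0,0,0,0,-1],[0,0,0,0,-1]]])

```text
clock: 2.35
eef_pos: [0.5966, -0.3009, 0.0518]
tool_rot: [0.521, 0.853, 0.0, 0.002]
ft_force: [-0.6, -0.8, 6.4]
grip_width: 0.0341
grasp_force: 59.0
```

apply_moves(targets=[[[0,0,0.4,0,-1],[0,0,0.7,0,-1],[0,0,0.7,0,-1],[0,0,0.3,0,-1]]])

```text
clock: 2.68
eef_pos: [0.5971, -0.3009, 0.138]
tool_rot: [0.521, 0.853, 0.0, 0.004]
ft_force: [0.9, -1.1, -0.4]
grip_width: 0.034
grasp_force: 59.8
```

Run:
```python
from h import *
f=np.load('pics/top0.npz');p,d=f['p'],f['d']
hsv=cv2.cvtColor(p,cv2.COLOR_BGR2HSV)
sub=np.zeros(p.shape[:2],bool);sub[110:265,95:225]=1
H,S,V=[hsv[...,i].astype(int) for i in range(3)]
M={'red':(S>120)&((H<8)|(H>172)),'blue':(S>120)&(H>100)&(H<130),'yellow':(S>120)&(H>20)&(H<40),'black':V<60}
for n,m in M.items():
    m=(m&sub).astype('uint8')
    k,l,st,_=cv2.connectedComponentsWithStats(m);m=(l==1+np.argmax(st[1:,4]))
    vv,uu=np.nonzero(m);pt=np.array([world('top',u,v,d=d[v,u]) for u,v in zip(uu,vv)])
    fl=pt[(pt[:,2]<.013)];rim=pt[pt[:,2]>.028]
    for nm,q in(('all@z',np.array([world('top',u,v,z=.034) for u,v in zip(uu,vv)])),('rim',rim),('floor',fl)):
        if len(q)>20:
            r=cv2.minAreaRect((q[:,:2]*1000).astype('float32'));print(n,nm,len(q),np.round(r[0]),np.round(r[1]),round(r[2],1))
```

```text
Traceback (most recent call last):
  File "h.py", line 7, in world
    c=imaging.get_calibration(name);K=np.array(c["camera_matrix"]);R=np.array(c["rotation"]);e=np.array(c["eye"])
ValueError: time passes only in moves, steps and waits
```

```bash
sed -i 's/^def world/from functools import lru_cache\ncal=lru_cache(None)(imaging.get_calibration)\ndef world/; s/c=imaging.get_calibration(name)/c=cal(name)/' h.py
python3 - <<'E'
from h import *
f=np.load('pics/top0.npz');p,d=f['p'],f['d']
hsv=cv2.cvtColor(p,cv2.COLOR_BGR2HSV)
sub=np.zeros(p.shape[:2],bool);sub[110:265,95:225]=1
H,S,V=[hsv[...,i].astype(int) for i in range(3)]
M={'red':(S>120)&((H<8)|(H>172)),'blue':(S>120)&(H>100)&(H<130),'yellow':(S>120)&(H>20)&(H<40),'black':V<60}
for n,m in M.items():
    m=(m&sub).astype('uint8')
    k,l,st,_=cv2.connectedComponentsWithStats(m);m=(l==1+np.argmax(st[1:,4]))
    vv,uu=np.nonzero(m);pt=np.array([world('top',u,v,d=d[v,u]) for u,v in zip(uu,vv)])
    fl=pt[(pt[:,2]<.013)];rim=pt[pt[:,2]>.028]
    for nm,q in(('all@z',np.array([world('top',u,v,z=.034) for u,v in zip(uu,vv)])),('rim',rim),('floor',fl)):
        if len(q)>20:
            r=cv2.minAreaRect((q[:,:2]*1000).astype('float32'));print(n,nm,len(q),np.round(r[0]),np.round(r[1]),round(r[2],1))
print(get_obs()['eef_pos'],get_obs()['ft_force'])
E
```

```text
red all@z 2304 [629. 230.] [ 87. 111.] 77.7
red rim 446 [584. 122.] [339. 121.] 66.9
red floor 1526 [633. 232.] [ 78. 116.] 78.0
blue all@z 2218 [610. 143.] [ 83. 111.] 77.8
blue rim 393 [576.  76.] [258. 124.] 62.6
blue floor 1557 [614. 144.] [ 77. 115.] 78.0
yellow all@z 2300 [494. 169.] [ 84. 110.] 77.8
yellow rim 417 [479. 101.] [224. 110.] 77.6
yellow floor 1661 [497. 169.] [ 77. 108.] 77.8
black all@z 2431 [514. 256.] [ 89. 126.] 78.1
black rim 449 [489. 145.] [315. 110.] 77.9
black floor 1679 [516. 264.] [ 91. 130.] 77.8
[ 0.59711459 -0.30088251  0.13800498] [ 0.93977436 -1.08265843 -0.42005857]
```

apply_moves(targets=[[[-0.14,0.93,0,0,-1],[-0.14,0.93,0,0,-1],[-0.14,0.93,0,0,-1],[-0.14,0.93,0,0,-1],[-0.14,0.93,0,0,-1],[-0.14,0.93,0,0,-1],[-0.14,0.93,0,0,-1],[-0.14,0.93,0,0,-1]]])

```text
clock: 3.35
eef_pos: [0.5502, -0.0007, 0.1338]
tool_rot: [0.521, 0.853, 0.001, 0.001]
ft_force: [0.8, 1.0, -0.7]
grip_width: 0.0335
grasp_force: 59.7
```

apply_moves(targets=[[[-0.14,0.93,0,0,-1],[-0.14,0.93,0,0,-1],[-0.14,0.93,0,0,-1],[-0.14,0.93,0,0,-1],[-0.14,0.93,0,0,-1],[-0.14,0.93,0,0,-1],[-0.14,0.93,0,0,-1],[0,0,0,0,-1]]])

```text
clock: 4.02
eef_pos: [0.5104, 0.2649, 0.1339]
tool_rot: [0.518, 0.856, 0.003, -0.0]
ft_force: [1.1, -1.2, -1.5]
grip_width: 0.034
grasp_force: 59.8
```

apply_moves(targets=[[[0,0,-0.3,0,-1],[0,0,-0.3,0,-1],[0,0,0,0,-1]]])

```text
clock: 4.27
eef_pos: [0.5098, 0.2578, 0.1072]
tool_rot: [0.521, 0.854, -0.001, -0.001]
ft_force: [-0.6, -0.6, -1.0]
grip_width: 0.034
grasp_force: 59.8
```

Run:
```python
from h import *
p,d=snap('side','s1');q,e=snap('top','t1')
a=cv2.resize(p[180:340,110:290],(450,400));b=cv2.resize(q[110:265,85:225],(350,400))
cv2.imwrite('pics/v1.png',np.hstack([a,b]))
```

```text
(no output)
```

View pics/v1.png

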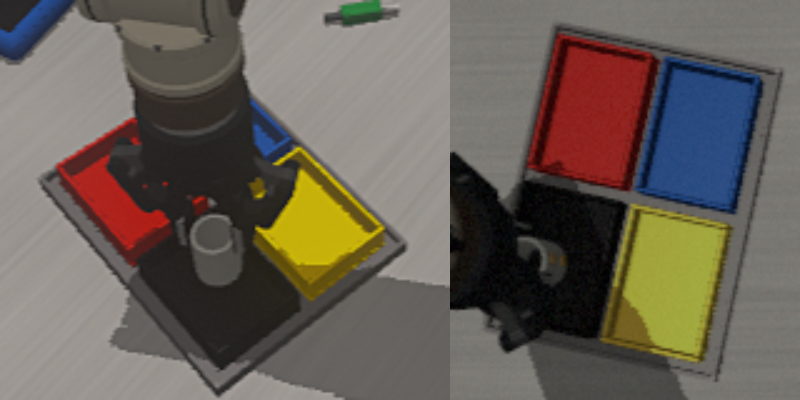

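The side crop shows the tube held upright over the black tray at (215,250). Lowering.

apply_moves(targets=[[[0.1,0,-0.4,0,-1],[0,0,-0.4,0,-1],[0,0,-0.15,0,-1],[0,0,0,0,-1],[0,0,0,0,-1]]])

```text
clock: 4.78
eef_pos: [0.5154, 0.2578, 0.0713]
tool_rot: [0.521, 0.853, 0.0, 0.0]
ft_force: [-0.3, -0.0, -0.3]
grip_width: 0.0336
grasp_force: 59.8
```

apply_moves(targets=[[[0,0,-0.15,0,-1],[0,0,-0.06,0,-1],[0,0,0,0,-1]]])

```text
clock: 5.03
eef_pos: [0.515, 0.258, 0.0622]
tool_rot: [0.521, 0.853, -0.0, -0.0]
ft_force: [0.0, 0.1, -1.2]
grip_width: 0.0336
grasp_force: 59.8
```

apply_moves(targets=[[[0,0,0,0,0.3],[0,0,0,0,0.3],[0,0,0,0,0.3],[0,0,0,0,0.3],[0,0,0.4,0,0.3],[0,0,0.8,0,0.3],[0,0,0.8,0,0.3],[0,0,0,0,0.3]]])

```text
clock: 5.7
eef_pos: [0.5189, 0.2599, 0.1493]
tool_rot: [0.521, 0.853, 0.005, 0.003]
ft_force: [1.9, 0.4, 0.4]
grip_width: 0.0558
grasp_force: 0.0
```

apply_moves(targets=[[[-0.094,-0.89,0,-1.65,0.3],[-0.094,-0.89,0,-1.65,0.3],[-0.094,-0.89,0,-1.65,0.3],[-0.094,-0.89,0,-1.65,0.3],[-0.094,-0.89,0,-1.65,0.3],[-0.094,-0.89,0,-1.65,0.3],[-0.094,-0.89,0,-1.65,0.3],[-0.094,-0.89,0,-1.65,0.3]]])

```text
clock: 6.37
eef_pos: [0.4848, -0.0283, 0.1426]
tool_rot: [0.616, 0.788, 0.0, 0.0]
ft_force: [-0.1, -0.6, -0.3]
grip_width: 0.0556
grasp_force: 0.0
```

apply_moves(targets=[[[-0.094,-0.89,-0.3,-1.65,0.3],[-0.094,-0.89,-0.3,-1.65,0.3],[-0.094,-0.89,-0.3,-1.65,0.3],[-0.094,-0.89,-0.3,-1.65,0.3],[0,0,0,0,0.3],[0,0,0,0,0.3]]])

```text
clock: 6.87
eef_pos: [0.4692, -0.1708, 0.0936]
tool_rot: [0.662, 0.75, -0.0, -0.001]
ft_force: [1.6, 0.2, 0.6]
grip_width: 0.0552
grasp_force: 0.0
```

Run:
```python
from h import *
p,d=snap('side','s2')
a=cv2.resize(p[180:340,110:290],(400,400));b=cv2.resize(p[105:225,250:370],(400,400))
cv2.imwrite('pics/v2.png',np.hstack([a,b]))
```

```text
(no output)
```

View pics/v2.png

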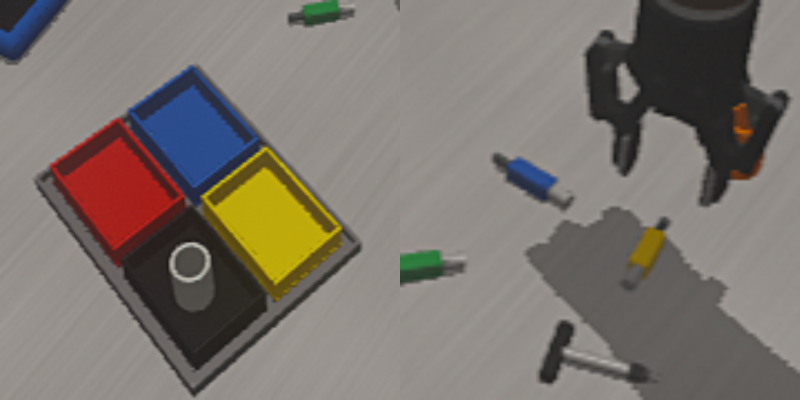

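Left: the coupling stands in the black tray (190,275). Right: the gripper is open above the yellow bit (648,255).

apply_moves(targets=[[[0.11,0.08,-0.5,0,0.3],[0,0,-0.5,0,0.3],[0,0,-0.3,0,0.3],[0,0,-0.2,0,0.3],[0,0,0,0,0.3]]])

```text
clock: 7.33
eef_pos: [0.4737, -0.1643, 0.0332]
tool_rot: [0.659, 0.752, -0.0, -0.001]
ft_force: [-1.3, 0.7, 0.6]
grip_width: 0.0558
grasp_force: 0.0
```

apply_moves(targets=[[[0,-0.08,-0.2,0,0.3],[0,0,-0.1,0,0.3],[0,0,0,0,0.3],[0,0,0,0,-1],[0,0,0,0,-1],[0,0,0,0,-1],[0,0,0,0,-1],[0,0,0,0,-1]]])

```text
clock: 8.0
eef_pos: [0.4749, -0.1694, 0.023]
tool_rot: [0.66, 0.751, 0.0, 0.001]
ft_force: [-0.6, -0.3, 3.5]
grip_width: 0.0144
grasp_force: 59.8
```

apply_moves(targets=[[[0,0,0,0,-1],[0,0,0,0,-1]]])

```text
clock: 8.17
eef_pos: [0.4749, -0.1694, 0.023]
tool_rot: [0.66, 0.751, 0.0, 0.001]
ft_force: [-0.0, -0.0, 4.3]
grip_width: 0.0142
grasp_force: 60.0
```

apply_moves(targets=[[[0,0,0.3,0,-1],[0,0,0.7,0,-1],[0,0,0.7,0,-1],[0,0,0.7,0,-1],[0.05,0.6,0.2,7.06,-1],[0.05,0.84,0,7.06,-1],[0.05,0.84,0,7.06,-1],[0.05,0.84,0,7.06,-1]]])

```text
clock: 8.83
eef_pos: [0.4822, -0.0434, 0.1264]
tool_rot: [0.455, 0.891, 0.0, 0.0]
ft_force: [0.8, -0.2, -0.7]
grip_width: 0.0141
grasp_force: 59.3
```

apply_moves(targets=[[[0.05,0.88,0,7.06,-1],[0.05,0.88,0,7.06,-1],[0.05,0.88,0,7.06,-1],[0.05,0.88,0,7.06,-1],[0.05,0.88,0,7.06,-1],[0.05,0.88,0,7.06,-1],[0,0,0,0,-1],[0,0,0,0,-1]]])

```text
clock: 9.5
eef_pos: [0.494, 0.1686, 0.1257]
tool_rot: [0.103, 0.995, -0.0, -0.0]
ft_force: [-0.3, -0.3, -1.3]
grip_width: 0.0143
grasp_force: 59.4
```

apply_moves(targets=[[[0,0,-0.6,0,-1],[0,0,-0.6,0,-1],[0,0,-0.5,0,-1],[0,0,-0.2,0,-1],[0,0,0,0,-1],[0,0,0,0,-1]]])

```text
clock: 10.0
eef_pos: [0.4944, 0.1659, 0.0503]
tool_rot: [0.106, 0.994, -0.0, -0.0]
ft_force: [-0.6, 0.1, 0.2]
grip_width: 0.014
grasp_force: 59.3
```

apply_moves(targets=[[[0,0.04,-0.25,0,-1],[0,0,-0.12,0,-1],[0,0,0,0,-1],[0,0,0,0,-1]]])

```text
clock: 10.33
eef_pos: [0.4944, 0.1684, 0.0356]
tool_rot: [0.105, 0.994, -0.0, -0.0]
ft_force: [0.6, -0.0, -1.2]
grip_width: 0.0144
grasp_force: 59.4
```

apply_moves(targets=[[[0,0,-0.04,0,-1],[0,0,0,0,-0.35],[0,0,0,0,-0.35],[0,0,0,0,-0.35],[0,0,0.4,0,-0.35],[0,0,0.8,0,-0.35],[0,0,0.8,0,0],[0,0,0,0,0]]])

```text
clock: 11.0
eef_pos: [0.4986, 0.1698, 0.1203]
tool_rot: [0.105, 0.994, 0.002, 0.005]
ft_force: [0.4, -0.1, 0.1]
grip_width: 0.0428
grasp_force: 0.0
```

apply_moves(targets=[[[0.22,-0.87,0,0.78,0.2],[0.22,-0.87,0,0.78,0.2],[0.22,-0.87,0,0.78,0.2],[0.22,-0.87,0,0.78,0.2],[0.22,-0.87,0,0.78,0.2],[0.22,-0.87,0,0.78,0.2],[0.22,-0.87,0,0.78,0.2],[0.22,-0.87,0,0.78,0.2]]])

```text
clock: 11.67
eef_pos: [0.5651, -0.1118, 0.1141]
tool_rot: [0.05, 0.999, -0.0, 0.0]
ft_force: [-0.0, 0.6, 0.4]
grip_width: 0.0511
grasp_force: 0.0
```

apply_moves(targets=[[[0.22,-0.87,0,0.78,0.2],[0.22,-0.87,0,0.78,0.2],[0,0,-0.4,0,0.2],[0,0,-0.6,0,0.2],[0,0,-0.6,0,0.2],[0,0,-0.4,0,0.2],[0,0,0,0,0.2],[0,0,0,0,0.2]]])

```text
clock: 12.33
eef_pos: [0.5816, -0.1793, 0.033]
tool_rot: [0.037, 0.999, 0.0, -0.001]
ft_force: [-0.1, -0.1, -0.2]
grip_width: 0.0512
grasp_force: 0.0
```

Run:
```python
from h import *
p,d=snap('side','s3')
a=cv2.resize(p[180:340,110:290],(400,400));b=cv2.resize(p[105:225,230:350],(400,400))
cv2.imwrite('pics/v3.png',np.hstack([a,b]))
```

```text
(no output)
```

View pics/v3.png

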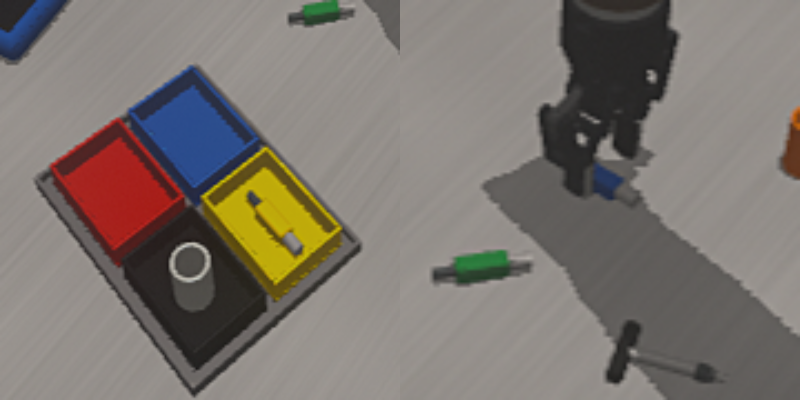

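The yellow bit lies flat in the yellow tray (272,222), and the fingers straddle the blue bit (605,182). Lowering about 10 mm and gripping.

apply_moves(targets=[[[0.07,-0.02,-0.18,0,0.2],[0,0,-0.1,0,0.2],[0,0,0,0,0.2],[0,0,0,0,-1],[0,0,0,0,-1],[0,0,0,0,-1],[0,0,0,0,-1],[0,0,0,0,-1]]])

```text
clock: 13.05
eef_pos: [0.5856, -0.1805, 0.0233]
tool_rot: [0.037, 0.999, -0.0, 0.001]
ft_force: [-0.2, -0.2, 3.5]
grip_width: 0.0143
grasp_force: 61.1
```

apply_moves(targets=[[[0,0,0,0,-1],[0,0,0,0,-1]]])

```text
clock: 13.22
eef_pos: [0.5856, -0.1805, 0.0234]
tool_rot: [0.037, 0.999, -0.0, 0.001]
ft_force: [-0.2, -0.3, 4.5]
grip_width: 0.0139
grasp_force: 61.3
```

apply_moves(targets=[[[0,0,0.3,0,-1],[0,0,0.7,0,-1],[0,0,0.8,0,-1],[0,0,0.8,0,-1],[0.07,0.6,0,-0.87,-1],[0.07,0.9,0,-0.87,-1],[0.07,0.9,0,-0.87,-1],[0.07,0.9,0,-0.87,-1]]])

```text
clock: 13.88
eef_pos: [0.5962, -0.0475, 0.1274]
tool_rot: [0.068, 0.998, 0.0, 0.0]
ft_force: [0.3, -0.6, -0.7]
grip_width: 0.014
grasp_force: 60.8
```

apply_moves(targets=[[[0.07,0.9,0,-0.87,-1],[0.07,0.9,0,-0.87,-1],[0.07,0.9,0,-0.87,-1],[0.07,0.9,0,-0.87,-1],[0.07,0.9,0,-0.87,-1],[0,0.3,0,0,-1],[0,0,0,0,-1],[0,0,0,0,-1]]])

```text
clock: 14.55
eef_pos: [0.61, 0.144, 0.1266]
tool_rot: [0.104, 0.995, -0.0, -0.0]
ft_force: [-0.4, -1.3, -0.1]
grip_width: 0.0138
grasp_force: 60.8
```

apply_moves(targets=[[[0,0,-0.6,0,-1],[0,0,-0.6,0,-1],[0,0,-0.3,0,-1],[0,0,-0.2,0,-1],[0,0,0,0,-1],[0,0,0,0,-1]]])

```text
clock: 15.05
eef_pos: [0.6106, 0.1423, 0.0589]
tool_rot: [0.106, 0.994, -0.0, -0.0]
ft_force: [0.0, 0.3, -0.4]
grip_width: 0.0139
grasp_force: 60.8
```

Down 24 mm more, then release.

apply_moves(targets=[[[0,0,-0.3,0,-1],[0,0,-0.2,0,-1],[0,0,-0.08,0,-1],[0,0,0,0,-1],[0,0,0,0,-1]]])

```text
clock: 15.47
eef_pos: [0.6102, 0.1437, 0.0352]
tool_rot: [0.105, 0.994, -0.0, -0.0]
ft_force: [0.4, 0.5, -0.4]
grip_width: 0.0139
grasp_force: 60.8
```

apply_moves(targets=[[[0,0,-0.03,0,-1],[0,0,0,0,-0.35],[0,0,0,0,-0.35],[0,0,0,0,-0.35],[0,0,0.4,0,-0.35],[0,0,0.8,0,-0.35],[0,0,0.8,0,0],[0,0,0,0,0]]])

```text
clock: 16.13
eef_pos: [0.6148, 0.1447, 0.122]
tool_rot: [0.105, 0.994, 0.002, 0.006]
ft_force: [1.2, 0.1, 1.3]
grip_width: 0.0427
grasp_force: 0.0
```

apply_moves(targets=[[[-0.49,-0.625,0,3.42,0],[-0.49,-0.625,0,3.42,0],[-0.49,-0.625,0,3.42,0],[-0.49,-0.625,0,3.42,0],[-0.49,-0.625,0,3.42,0],[-0.49,-0.625,0,3.42,0],[-0.49,-0.625,0,3.42,0],[-0.49,-0.625,0,3.42,0]]])

```text
clock: 16.8
eef_pos: [0.4528, -0.0574, 0.1147]
tool_rot: [-0.135, 0.991, -0.0, 0.001]
ft_force: [0.2, -0.2, 0.2]
grip_width: 0.0428
grasp_force: 0.0
```

apply_moves(targets=[[[0,0,-0.4,0,0],[0,0,-0.6,0,0],[0,0,-0.5,0,0],[0,0,-0.3,0,0],[0,0,0,0,0],[0,0,0,0,0]]])

```text
clock: 17.3
eef_pos: [0.4533, -0.0564, 0.0422]
tool_rot: [-0.133, 0.991, 0.0, -0.0]
ft_force: [0.4, -0.2, 0.3]
grip_width: 0.0429
grasp_force: 0.0
```

Run:
```python
from h import *
p,d=snap('side','s4')
a=cv2.resize(p[180:340,110:290],(400,400));b=cv2.resize(p[140:260,240:360],(400,400))
cv2.imwrite('pics/v4.png',np.hstack([a,b]))
```

```text
(no output)
```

View pics/v4.png

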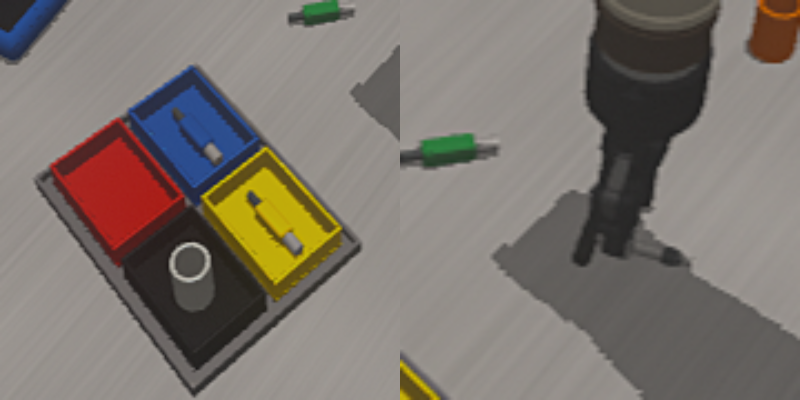

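The blue bit lies flat in the blue tray (197,137). The gripper is over the key's shaft, head showing at (670,255). Lowering and gripping.

apply_moves(targets=[[[-0.07,-0.02,-0.35,0,0],[0,0,-0.2,0,0],[0,0,0,0,0],[0,0,0,0,0]]])

```text
clock: 17.68
eef_pos: [0.4509, -0.0571, 0.0206]
tool_rot: [-0.133, 0.991, 0.0, -0.0]
ft_force: [0.5, 0.3, 0.8]
grip_width: 0.0426
grasp_force: 0.0
```

apply_moves(targets=[[[0,0,0,0,-1],[0,0,0,0,-1],[0,0,0,0,-1],[0,0,0,0,-1],[0,0,0,0,-1],[0,0,0,0,-1]]])

```text
clock: 18.18
eef_pos: [0.4514, -0.0572, 0.021]
tool_rot: [-0.133, 0.991, -0.0, 0.001]
ft_force: [-0.8, 1.1, 5.9]
grip_width: 0.0067
grasp_force: 58.8
```

apply_moves(targets=[[[0,0,0.3,0,-1],[0,0,0.6,0,-1],[0,0,0.7,0,-1],[0,0,0.7,0,-1],[0,0,0.4,0,-1],[0,0,0,0,-1]]])

```text
clock: 18.68
eef_pos: [0.4535, -0.0575, 0.1318]
tool_rot: [-0.133, 0.991, -0.001, 0.004]
ft_force: [1.0, -0.0, -0.5]
grip_width: 0.0067
grasp_force: 58.7
```

Run:
```python
from h import *
p,d=snap('side','s5')
cv2.imwrite('pics/v5.png',cv2.resize(p[100:260,230:390],(600,600),interpolation=cv2.INTER_CUBIC))
```

```text
(no output)
```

View pics/v5.png

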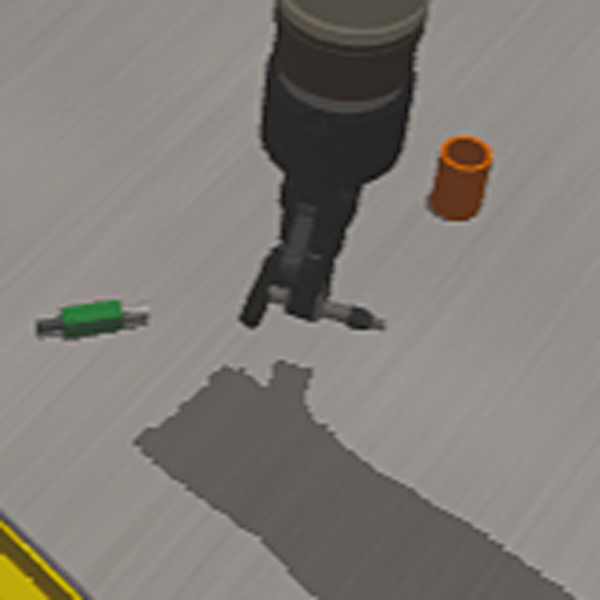

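The key is held level in the jaws: bar at (255,295), head at (360,318). Now to the red tray.

apply_moves(targets=[[[0.46,0.71,0,-2.73,-1],[0.46,0.71,0,-2.73,-1],[0.46,0.71,0,-2.73,-1],[0.46,0.71,0,-2.73,-1],[0.46,0.71,0,-2.73,-1],[0.46,0.71,0,-2.73,-1],[0.46,0.71,0,-2.73,-1],[0.46,0.71,0,-2.73,-1]]])

```text
clock: 19.4
eef_pos: [0.5973, 0.1712, 0.1254]
tool_rot: [0.058, 0.998, -0.001, -0.002]
ft_force: [0.5, 0.0, -0.5]
grip_width: 0.007
grasp_force: 58.8
```

apply_moves(targets=[[[0.46,0.71,0,-2.73,-1],[0.46,0.71,0,-2.73,-1],[0,0,0,0,-1],[0,0,0,0,-1]]])

```text
clock: 19.73
eef_pos: [0.6339, 0.2281, 0.1243]
tool_rot: [0.103, 0.995, -0.001, -0.002]
ft_force: [-0.5, 0.3, -1.7]
grip_width: 0.0071
grasp_force: 58.8
```

apply_moves(targets=[[[0,0,-0.5,0,-1],[0,0,-0.5,0,-1],[0,0,-0.4,0,-1],[0,0,-0.2,0,-1],[0,0,0,0,-1],[0,0,0,0,-1]]])

```text
clock: 20.23
eef_pos: [0.634, 0.2258, 0.0637]
tool_rot: [0.105, 0.994, -0.001, -0.001]
ft_force: [0.3, -0.0, -1.0]
grip_width: 0.0072
grasp_force: 58.8
```

apply_moves(targets=[[[0.04,0.05,-0.4,0,-1],[0,0,-0.2,0,-1],[0,0,-0.14,0,-1],[0,0,0,0,-1],[0,0,0,0,-1]]])

```text
clock: 20.65
eef_pos: [0.6363, 0.2286, 0.0348]
tool_rot: [0.105, 0.995, -0.0, -0.0]
ft_force: [0.2, -0.5, -0.1]
grip_width: 0.0072
grasp_force: 58.8
```

apply_moves(targets=[[[0,0,-0.07,0,-1],[0,0,0,0,-1],[0,0,0,0,-0.45],[0,0,0,0,-0.45],[0,0,0,0,-0.45],[0,0,0.4,0,-0.45],[0,0,0.8,0,-0.45],[0,0,0.8,0,-0.45]]])

```text
clock: 21.32
eef_pos: [0.6351, 0.2284, 0.1111]
tool_rot: [0.104, 0.995, -0.001, -0.002]
ft_force: [0.7, 0.1, 1.5]
grip_width: 0.0232
grasp_force: 0.0
```

apply_moves(targets=[[[-0.4,-0.7,0,0,0],[-0.4,-0.7,0,0,0],[-0.4,-0.7,0,0,0],[-0.4,-0.7,0,0,0],[-0.4,-0.7,0,0,0],[-0.4,-0.7,0,0,0],[-0.4,-0.7,0,0,0],[0,0,0,0,0]]])

```text
clock: 21.98
eef_pos: [0.5209, 0.0287, 0.1121]
tool_rot: [0.107, 0.994, -0.001, -0.002]
ft_force: [-1.0, 0.3, -0.2]
grip_width: 0.0428
grasp_force: 0.0
```

Run:
```python
from h import *
p,d=snap('side','s6');q,e=snap('top','t6')
a=cv2.resize(p[180:340,110:290],(450,400));b=cv2.resize(q[110:265,85:225],(350,400))
cv2.imwrite('pics/v6.png',np.hstack([a,b]))
```

```text
(no output)
```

View pics/v6.png

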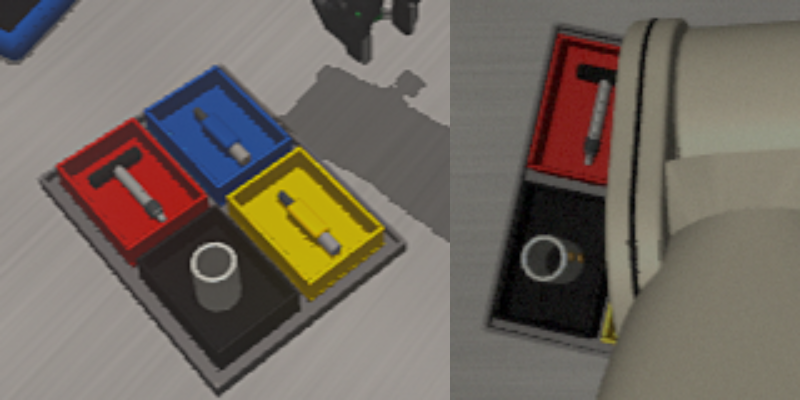

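All four parts are in their trays: key flat at (130,180), blue bit (222,137), yellow bit (308,220), and the coupling upright at (215,275).

```bash
python3 -c "
from h import *
print(order.job_done())"
```

```text
the job is handed in; nothing more can be done
None
```

The kit is made up and handed in: in the last pictures the chuck key and both bits lie flat in their trays and the aluminium coupling stands upright in the black tray; I never touched the green bit or orange coupling, and the judge's result was not shown.

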